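# Slide the loaded syrup crate against the topping station

## Robot

A 6-joint arm with a two-finger parallel gripper is mounted at the origin on the work surface. World frame = base frame: x ahead of the robot, y to its left, z up, the work surface at z = 0. Lengths are in m, angles in rad, forces in N, time in s.
With the tool pointing down it reaches from about 0.275 to 1 m from the base axis. Payload 8.4 kg.
Tool frame: the origin (TCP) lies on the centre line of the jaws, within the pads' length; the fingertips stand 17 mm ahead of it and the grasp point (between the pads) lies 2 mm behind it (bot.tcp_to_tips is the y of the fingertips in the tool frame, in m); y points along the fingers, z is the direction in which the jaws open and shut, and the axes are right-handed (so a half turn about y gives the same grasp; the last joint's range is limited). The gripper opens to 85 mm and grips with 20 to 120 N. Pads are 22 mm wide; open, the fingers measure 114 mm over their backs; the gripper's body (76 mm by 85 mm) begins 54 mm behind the grasp point. The pads swing forward as they close: fully open they stand 13 mm farther back than shut.
Start: joints at [-1.315, 0.353, 1.633, -0, 1.155, -0.002], TCP at [0.159, -0.604, 0.208] pointing down, gripper open.
Joint ranges: [-2.63, 2.63], [-0.92, 2.1], [0.06, 2.66], [-1.3, 4.44], [0, 2.69], [-3.02, 3.02]. Speed limits (rad/s): [2.22, 2.22, 2.79, 3.14, 3.14, 3.14].

## Interface

Orientations are given as a unit quaternion [x, y, z, w].
In Python, from workcell import bot, hand, kinematics, get_obs, vision, hand_in gives the robot as it stands. The module is installed in compiled form; this text tells all that it offers. Calls block until the motion is done:
- bot.reach(position, orientation): joint-space move of the TCP to a pose.
- bot.servo_line(position, ori=None, velocity=0.15): straight line of the TCP; ori=None keeps the orientation; velocity is the mean speed in m/s.
- bot.goto_joints(angles): joint-space move.
- hand.move_gripper(opening, strength=None): finger opening in m; strength is the grip in N (None keeps the last); returns when the fingers have stopped.
- bot.dwell(seconds).
- kinematics.solve_ik(position, orientation): joint angles nearest the present ones, or None.
- get_obs(): the state.
- vision.read_camera(name): name is "scene" or "side" or "wrist"; returns a dict with "frame" (480x640x3 uint8, red, green, blue), "intrinsics" (3x3 intrinsics, pixels), "dist" ([k1, k2, p1, p2, k3] as OpenCV has them; the pictures are not rectified), "view" (4x4, takes a point from world to camera coordinates). Camera axes: x right, y down, z forward; pixel columns grow to the right and rows downward; lengths in m; the calibration is good to about 2 mm. A picture is of the moment at which its call begins. There is no depth.
A pose or a line that the arm cannot do raises bot.IKError and nothing moves.
- hand_in(): hands the job in, once; it reports no verdict.
The state is a dict: "time_s": time; "joint_pos": joint angles; "joint_vel": joint speeds; "joint_efforts": joint torques, N m; "position": TCP position; "orientation": TCP orientation; "wrist_force": force on the tool from outside, world axes, zero at the start; "ft_torque": the same for the moment, N m; "gripper_width": finger opening in m.
Only numpy, scipy, OpenCV 4.12 (cv2) and the standard library are available. Lean on these libraries where they do the work, as an engineer would, in place of code of your own. Each camera call takes 0.05 s, during which the arm holds its last target. There are 200 camera calls.

## Task

Make room on the counter: push the blue crate of syrup bottles sideways along the counter until its long side stands flat against the side of the stainless topping station, right alongside it. Push it low, near its base, so that it slides and does not tip; do not lift it, and keep off the bottles. Leave the other things on the counter where they are.

Things in the scene. Friction and masses are not known exactly. Their poses are not given: they have to be found in the camera images.
- crate: blue bottle crate, open on top, 250 long (x) x 90 across (y) x 150 high, smooth upright walls; origin at the centre of its underside, z up. An end faces the robot. With its three bottles 2.2 to 3 kg; drags with 10 to 20 N. Pushed on its long side higher than 70 to 95 mm it tips, below 50 mm it slides. Starts on the open stretch between station and rack, turned up to 13 degrees
- rack: black two-step wire rack full of white bottles on the other side of the crate, fixed: 300 wide (y), 275 high, 160 deep, from 30 to 190 beyond its origin along x; origin on the counter midway along its width, axes as the station's. Both back onto the long steel upstand (103 high) of the ledge behind, at x +190, which the crate's far end starts 10 to 45 mm short of
- toppings: stainless topping station with three lidded pans, fixed: 260 deep (x) x 300 wide (y) x 141 high, plain upright sides; origin on the counter midway along its width, 70 behind its front face, so that it reaches from x -70 to +190; x straight away from the robot, y to the robot's left, never turned. It stands left or right of the crate, its side 155 to 310 mm from the crate's
- bottle_a: amber 1-litre syrup bottle in an end cell of the crate, 72 in diameter, 270 high, its top 276 above the counter; origin at the centre of its foot. Keep off it
- bottle_b: red bottle of the same size in the crate's middle cell. Keep off it
- bottle_c: yellow bottle of the same size in an end cell of the crate. Keep off it
- scale: white digital scale, 150 x 190 x 24, origin under its centre; a bystander in front on the left
- cup: clear cup on the scale, 88 in diameter, 120 high, origin under its centre; a bystander
- milk: milk carton, 70 x 70 x 217, origin under its centre; a bystander in front on the right
- shaker: steel shaker, 86 in diameter, 210 high, origin under its centre; a bystander in front on the right
- squeeze: orange squeeze bottle, 60 in diameter, 190 high, origin under its centre; a bystander in front on the right
- jigger: steel jigger, 50 in diameter, 100 high, origin under its centre; a bystander in front, left of the middle
- spoon: steel spoon, 160 long, lying on the counter, origin at its middle; a bystander in front, in the middle

How it is judged:
At the end, for the whole second after the job is handed in: The crate stands level and at rest on the counter alongside the topping station, its long side within 8 mm of the station's side and parallel to it within 3 degrees, its middle within 70 mm of the station's middle fore and aft, with its three bottles standing in it (y of crate in the frame of toppings between -0.203 and 0.203 m and x of crate in the frame of toppings between -0.01 and 0.13 m and angle between the x axis of crate and the x axis of toppings, either way round below 0.05 rad and angle between crate's own z axis and vertical below 0.03 rad and height (world z) of crate below 0.005 m and linear speed of crate below 0.01 m/s and z of each of bottle_a, bottle_b, bottle_c in the frame of crate below 0.02 m); the robot touches nothing.
It fails at once if the crate is tipped by more than about 7 degrees (angle between crate's own z axis and vertical above 0.12 rad).
It fails at once if the crate is lifted (height (world z) of crate above 0.012 m).
It fails at once if a bottle in the crate is pushed or held by the robot (contact force between any of the fingers, the arm and bottle_a above 2 N or contact force between any of the fingers, the arm and bottle_b above 2 N or contact force between any of the fingers, the arm and bottle_c above 2 N).
It fails at once if another thing on the counter is displaced by more than 20 mm or knocked over (distance of any of scale, cup, milk, shaker, squeeze, jigger, spoon from where it was at the start of the episode above 0.02 m or angle between any of cup, milk, shaker, squeeze, jigger's own z axis and vertical above 0.5 rad).
It also fails if it takes over 42 s, if anything falls off the work surface, if the arm or the gripper's body presses on something with over 40 N, if the wrist force passes 120 N, or if a joint passes its speed limit or range.

## Working session

There is one attempt and no reset: what is moved stays moved. The work goes in short steps, each a Python script; the robot and the scene stay as the last script left them, time stands still between calls to the robot, and variables do not carry over. Pictures are saved under pics/ and viewed, about 8 in all and at most 12, crops included, and the job is handed in when it is done.

```bash
mkdir -p pics; ls
python3 - <<'E'
from workcell import bot, hand, kinematics, get_obs, vision
import cv2,numpy as np
for n in ("scene","side"):
    c=vision.read_camera(n); cv2.imwrite(f"pics/{n}0.png",c["frame"][:,:,::-1])
    np.savez(f"{n}0.npz",K=c["intrinsics"],d=c["dist"],V=c["view"],f=c["frame"])
    V=np.array(c["view"]); print(n,np.round(-V[:3,:3].T@V[:3,3],3),np.round(V[2,:3],2))
o=get_obs(); print(o["time_s"],o["position"],o["orientation"],bot.tcp_to_tips)
E
```

```text
pics
scene [ 0.967 -0.68   1.141] [-0.33  0.51 -0.79]
side [0.378 0.399 1.294] [ 0.11 -0.3  -0.95]
0.1 [ 0.15922186 -0.60390121  0.20772801] [-0.09096251  0.70167807 -0.70080061  0.0908417 ] 0.017
```

View pics/scene0.png

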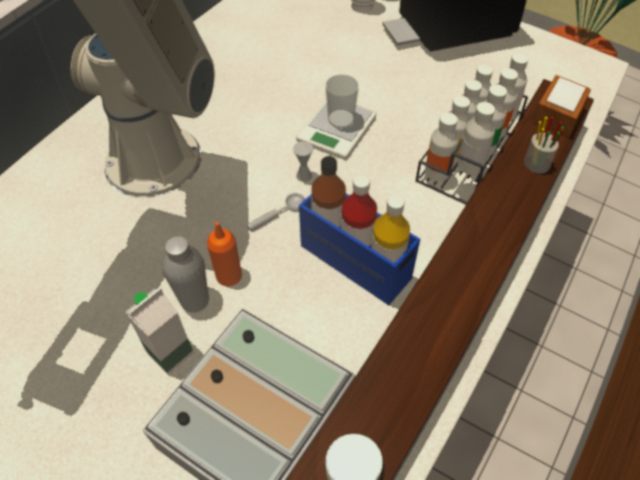

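View pics/side0.png

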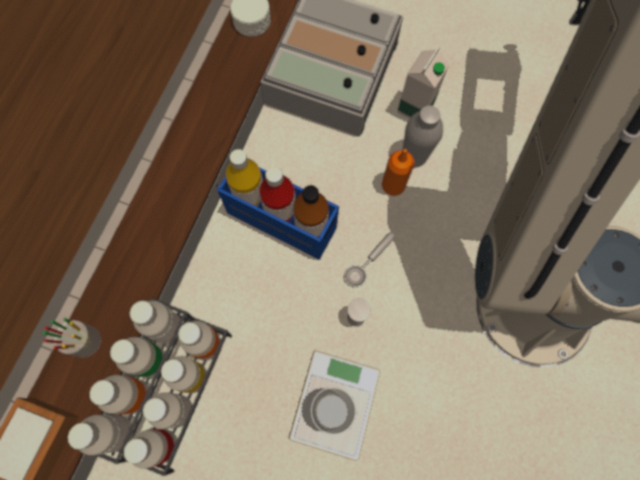

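Both views show the station on the right (−y). In scene, its top corners are at about (243,310) and (350,375). The crate sits in the middle, with its −y face bottom running from about (303,243) to (405,297). In side, the +y face bottom runs from about (222,205) to (320,256). The rack is to the left. I'll zoom in for accurate corners.

```bash
python3 - <<'E'
import cv2,numpy as np
s=np.load("scene0.npz")["f"][:,:,::-1]; d=np.load("side0.npz")["f"][:,:,::-1]
a=cv2.resize(s[180:320,285:435],None,fx=4,fy=4,interpolation=cv2.INTER_CUBIC)[:, :400*2]
a=s[150:390,230:430]; b=d[70:310,200:400]
im=np.hstack([cv2.resize(x,(400,480),interpolation=cv2.INTER_CUBIC) for x in(a,b)])
for i in range(0,800,40): cv2.line(im,(i,0),(i,4),(0,0,255),1)
cv2.imwrite("pics/crop1.png",im)
E
cat > h.py <<'E'
import numpy as np,cv2
def load(n):
    z=np.load(n); return z["K"],z["d"],z["V"]
def bp(cal,uv,z):
    K,d,V=cal; p=cv2.undistortPoints(np.array([[uv]],float),K,d)[0,0]
    R=V[:3,:3].T; c=-R@V[:3,3]; r=R@np.array([*p,1]); return c+r*(z-c[2])/r[2]
def proj(cal,P):
    K,d,V=cal; return cv2.projectPoints(np.array(P,float).reshape(-1,3),cv2.Rodrigues(V[:3,:3])[0],V[:3,3],K,d)[0].reshape(-1,2)
E
```

```text
(no output)
```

View pics/crop1.png

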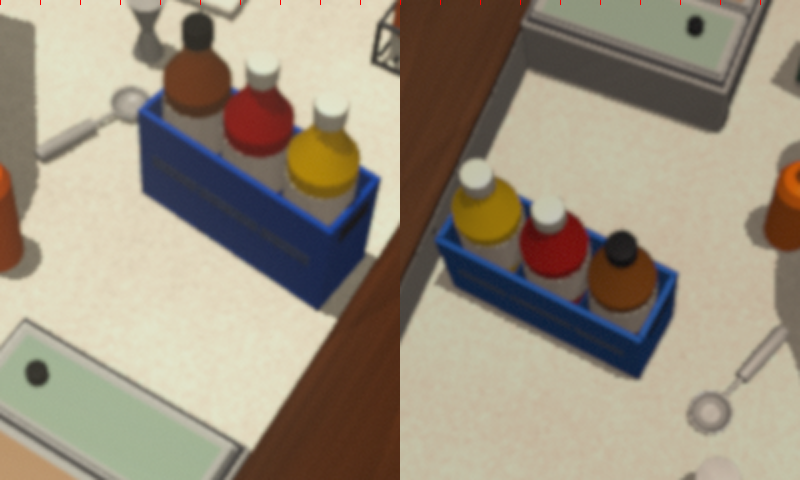

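```bash
cat > fit.py <<'E'
from h import *
from scipy.optimize import least_squares
S,D=load("scene0.npz"),load("side0.npz")
C={('f','-',1):[(300,206),(338.5,207.5)],('b','-',1):[(395,266.5),(231,174)],('b','+',1):[(420,240),(219,190)],('f','+',1):[(311.5,195),(321.5,239)],
('f','-',0):[(301.5,246),None],('b','-',0):[(389,304),None],('b','+',0):[None,(228.5,213.5)],('f','+',0):[None,(319,259)]}
def fun(p):
    x,y,a,h=p; r=[]
    for (fb,s,t),uv in C.items():
        l=np.array([-.125 if fb=='f' else .125,.045 if s=='+' else -.045]); c,n=np.cos(a),np.sin(a)
        P=[x+c*l[0]-n*l[1],y+n*l[0]+c*l[1],h*t]
        for cal,q in zip((S,D),uv):
            if q: r+=list(proj(cal,P)[0]-q)
    return r
q=least_squares(fun,[.6,-.1,0,.15],loss='soft_l1'); print("crate x y yaw h",q.x.round(4),np.round(fun(q.x),1))
T={(-.07,1):[(242.5,310),(363.5,116.5)],(.19,1):[(351.5,374),(262,81)],(-.07,0):[None,(357.5,135.5)],(.19,0):[None,(262.5,104)]}
def fun2(p):
    x,y,h=p; r=[]
    for (l,t),uv in T.items():
        for cal,k in zip((S,D),uv):
            if k: r+=list(proj(cal,[x+l,y+.15,h*t])[0]-k)
    return r
q2=least_squares(fun2,[.6,-.5,.141],loss='soft_l1'); print("station x y h",q2.x.round(4),np.round(fun2(q2.x),1))
for n,cal,uv,z in[("rack scene foot",S,(418,178),0),("rack scene foot2",S,(466,198),0),("rack side",D,(230,333),.05),("rack side",D,(230,333),.1),("rack side lowfoot",D,(170,470),.0),
 ("spoon bowl",D,(355,275),0),("spoon end",D,(391,236),0),("jigger",D,(358,311),.1),("squeeze top",D,(403,157),.19),("scale corner",D,(313,352),.024),("scale corner",D,(379,370),.024)]: print(n,bp(cal,uv,z).round(3))
E
python3 fit.py
```

```text
crate x y yaw h [ 0.6107  0.0098 -0.1064  0.1431] [ -1.7   0.9   1.6  -1.    0.5   2.2   7.2 -16.1   0.5  -0.2  -1.4   1.7
  13.3 -12.9  -0.4   3.3  -1.2   0.3   0.1   1.2  -1.2   0.7   1.5   1.2]
station x y h [ 0.5827 -0.4177  0.1008] [-0.7 -0.8 -0.2 -0.1  4.1  2.1 -1.4  0.3  2.5  1.   1.7 -0.6]
rack scene foot [0.613 0.315 0.   ]
rack scene foot2 [0.745 0.321 0.   ]
rack side [0.611 0.301 0.05 ]
rack side [0.601 0.305 0.1  ]
rack side lowfoot [0.622 0.596 0.   ]
spoon bowl [0.404 0.072 0.   ]
spoon end [ 0.356 -0.047  0.   ]
jigger [0.37  0.168 0.1  ]
squeeze top [ 0.392 -0.157  0.19 ]
scale corner [0.431 0.272 0.024]
scale corner [0.285 0.257 0.024]
```

```bash
cat >> fit.py <<'E'
print()
C[('b','-',1)][1]=None; C[('f','+',1)][0]=None
q=least_squares(fun,[.6,-.1,0,.15]); print("crate",q.x.round(4),np.round(fun(q.x),1))
for cal,uv,z in[(S,(242.5,310),.141),(S,(351.5,374),.141),(D,(357.5,135.5),0),(D,(262.5,104),0),(D,(363.5,116.5),.141),(D,(262,81),.141)]: print(uv,bp(cal,uv,z).round(3))
V=load("side0.npz")
import matplotlib
E
sed -i '/^V=load/d;/^import matpl/d' fit.py
python3 fit.py|sed -n '/^$/,$p'
python3 - <<'E'
import cv2,numpy as np,sys
sys.path.insert(0,'.')
from h import *
d=np.load("side0.npz")["f"][:,:,::-1]
D=load("side0.npz");
a=cv2.resize(d[60:160,240:400],(800,500),interpolation=cv2.INTER_CUBIC)
cv2.imwrite("pics/crop2.png",a)
E
```

```text
crate [ 0.6112  0.0092 -0.1141  0.1474] [-1.6 -0.4  1.5 -1.6  0.3  1.5  0.7 -0.7 -1.8  0.2 -0.9  2.7 -1.   0.2
 -0.3  1.8 -1.2 -0.   1.   1.1]
(242.5, 310) [ 0.532 -0.284  0.141]
(351.5, 374) [ 0.772 -0.284  0.141]
(357.5, 135.5) [ 0.52  -0.268  0.   ]
(262.5, 104) [ 0.776 -0.265  0.   ]
(363.5, 116.5) [ 0.508 -0.245  0.141]
(262, 81) [ 0.757 -0.247  0.141]
```

View pics/crop2.png

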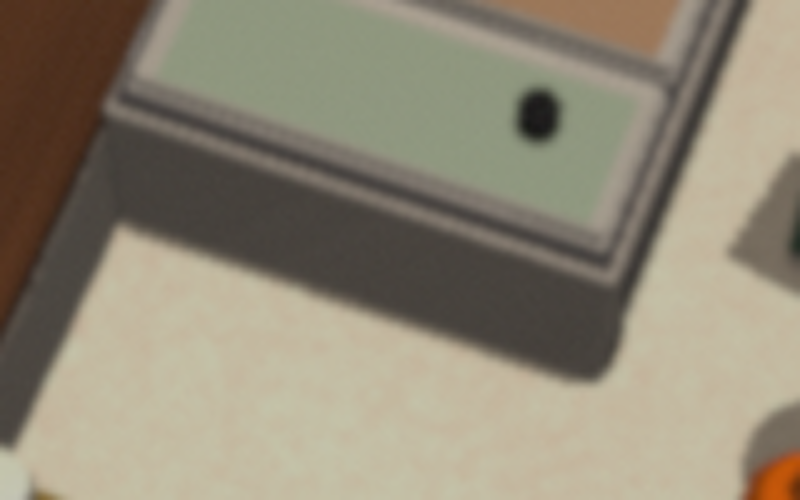

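```bash
cat >> h.py <<'E'
from scipy.spatial.transform import Rotation as Ro
def pose(x,y,z,yaw,t=35,sg=1):
    """tip-centre point (opened fingers), tool tilted t deg about jaw axis, gripper leaning to +y"""
    t=np.radians(t); jx=np.array([np.cos(yaw),np.sin(yaw),0]); n=np.array([-np.sin(yaw),np.cos(yaw),0])
    ty=-np.sin(t)*n-np.cos(t)*np.array([0,0,1]); tz=sg*jx; tx=np.cross(ty,tz)
    return np.array([x,y,z])-.017*ty, Ro.from_matrix(np.stack([tx,ty,tz],1)).as_quat()
E
python3 - <<'E'
from h import *
from workcell import kinematics,vision,get_obs,bot
c=vision.read_camera("wrist");V=np.array(c["view"]);p=-V[:3,:3].T@V[:3,3]
o=get_obs();R=Ro.from_quat(o["orientation"]).as_matrix()
print("cam in tool",(R.T@(p-o["position"])).round(3),"tool axes\n",R.round(2))
for sg in(1,-1):
  for P in[(.61,.13,.42,-.114),(.61,.13,.02,-.114),(.61,.06,.02,-.114),(.61,-.17,.02,0)]:
    q=kinematics.solve_ik(*pose(*P,sg=sg)); print(sg,P,None if q is None else np.round(q,2))
E
```

```text
cam in tool [-0.084 -0.165  0.001] tool axes
 [[-0.97 -0.    0.25]
 [-0.25  0.   -0.97]
 [ 0.   -1.   -0.  ]]
1 (0.61, 0.13, 0.42, -0.114) [ 0.5   0.42  1.19 -0.51  1.87  0.54]
1 (0.61, 0.13, 0.02, -0.114) [ 0.5   0.76  1.53 -0.51  1.27  0.87]
1 (0.61, 0.06, 0.02, -0.114) [ 0.41  0.73  1.61 -0.56  1.2   0.84]
1 (0.61, -0.17, 0.02, 0) [ 0.08  0.64  1.8  -0.8   0.93  0.64]
-1 (0.61, 0.13, 0.42, -0.114) [ 0.5   0.42  1.19 -0.51  1.87 -2.6 ]
-1 (0.61, 0.13, 0.02, -0.114) [ 0.5   0.76  1.53 -0.51  1.27 -2.27]
-1 (0.61, 0.06, 0.02, -0.114) [ 0.41  0.73  1.61 -0.56  1.2  -2.3 ]
-1 (0.61, -0.17, 0.02, 0) [ 0.08  0.64  1.8  -0.8   0.93 -2.5 ]
```

Run:
```python
from h import *
from workcell import *
o=get_obs(); p=np.array(o["position"]); p[2]=.46
bot.servo_line(p,velocity=.3)
T=dict(t=32)
bot.reach(*pose(.605,.085,.42,-.114,**T))
bot.servo_line(*pose(.605,.085,.16,-.114,**T),velocity=.25)
o=get_obs();print(o["time_s"],np.round(o["position"],3),np.round(o["wrist_force"],1),o["gripper_width"])
for n in("scene","side"):
    c=vision.read_camera(n); cv2.imwrite(f"pics/{n}1.png",c["frame"][:,:,::-1])
a,b=[cv2.imread(f"pics/{n}1.png") for n in("scene","side")]
cv2.imwrite("pics/m1.png",np.hstack([cv2.resize(a[80:380,220:530],(400,387)),cv2.resize(b[80:380,150:460],(400,387))]))
```

```text
5.3167 [0.607 0.094 0.176] [0.3 0.5 0.8] 0.08555707991608529
```

View pics/m1.png

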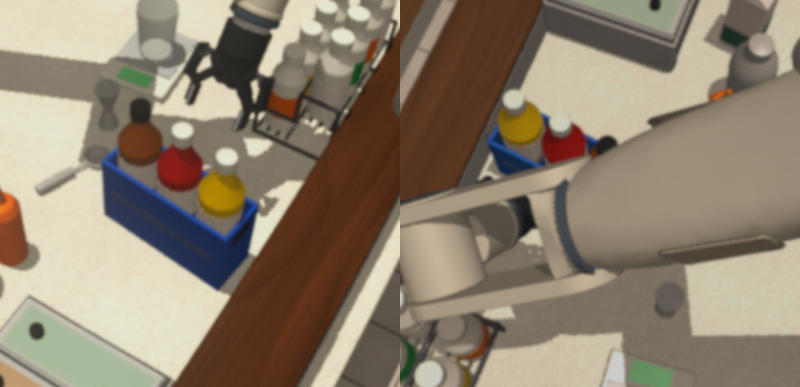

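Scene view: the opened fingers hang above the gap between the crate and the rack's front corner, clear of the bottles. I'll shift slightly toward the front for more rack clearance, then descend with force checks and make contact.

Run:
```python
from h import *
from workcell import *
T=dict(t=32); yaw=-.114; x=.588
def st(s):
    o=get_obs(); print(s,round(o["time_s"],2),np.round(o["position"],3),np.round(o["wrist_force"],1),np.round(o["joint_efforts"],1)); return np.array(o["wrist_force"])
bot.servo_line(*pose(x,.087,.16,yaw,**T),velocity=.15); f0=st("a")
for z in(.11,.06,.02):
    bot.servo_line(*pose(x,.087,z,yaw,**T),velocity=.12); f=st(z)
    if np.linalg.norm(f-f0)>6: break
else:
    for y in np.arange(.083,.04,-.004):
        bot.servo_line(*pose(x,y,.02,yaw,**T),velocity=.04); f=st(round(y,3))
        if f[1]-f0[1]>6: break
c=vision.read_camera("scene"); cv2.imwrite("pics/scene2.png",cv2.resize(c["frame"][80:380,220:530,::-1],(620,600)))
```

```text
a 5.68 [0.589 0.096 0.175] [-0.  -0.3  0.2] [  0.4 -67.5 -29.1  -2.1   2.2   0.1]
0.11 6.25 [0.589 0.096 0.124] [ 0.6 -0.7  0.2] [ -0.  -67.5 -26.8  -2.1   2.1   0. ]
0.06 6.82 [0.589 0.096 0.074] [0.7 0.3 0.6] [ -0.  -69.2 -24.6  -2.    2.2   0. ]
0.02 7.3 [0.589 0.096 0.034] [0.3 0.2 0.1] [  0.  -70.5 -22.7  -1.8   2.3   0. ]
0.083 7.55 [0.589 0.092 0.035] [-0.1 -0.5 -0. ] [ -0.1 -71.5 -23.2  -1.9   2.3  -0. ]
0.079 7.8 [0.589 0.088 0.035] [ 0.1  0.  -0.1] [ -0.2 -71.6 -23.2  -1.9   2.3  -0. ]
0.075 8.05 [0.589 0.084 0.034] [-0.6  0.4  0. ] [ -0.2 -71.4 -23.1  -1.9   2.3  -0. ]
0.071 8.3 [0.589 0.08  0.034] [-0.9  0.  -0.5] [ -0.2 -71.2 -23.1  -1.9   2.3  -0. ]
0.067 8.55 [0.589 0.076 0.034] [-0.4  0.4  0.4] [ -0.2 -71.1 -23.   -1.9   2.3  -0. ]
0.063 8.8 [0.589 0.072 0.034] [ 0.6 -0.1  0.5] [ -0.2 -70.9 -23.   -2.    2.3  -0. ]
0.059 9.05 [0.589 0.068 0.034] [ 0.2  0.6 -0.5] [ -0.2 -70.8 -22.9  -2.    2.3  -0. ]
0.055 9.3 [0.589 0.064 0.034] [-0.2 -0.3  0.1] [ -0.2 -70.6 -22.9  -2.    2.3  -0. ]
0.051 9.55 [0.589 0.06  0.034] [-0.1 -0.2 -0.1] [ -0.2 -70.5 -22.8  -2.    2.3  -0. ]
0.047 9.8 [0.589 0.056 0.034] [-0.7 -0.3  0. ] [ -0.2 -70.3 -22.8  -2.    2.3  -0. ]
0.043 10.05 [0.589 0.052 0.034] [-0.4  0.3 -0.4] [ -0.2 -70.2 -22.8  -2.    2.3  -0. ]
```

View pics/scene2.png

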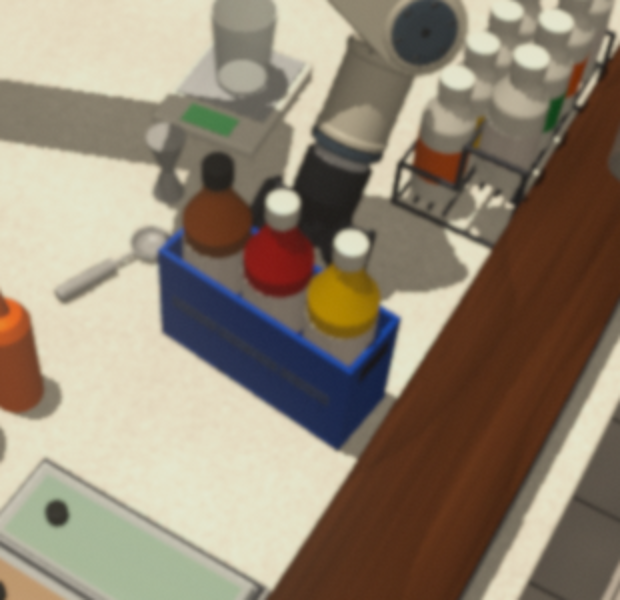

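Scene: the crate is unmoved (front corner still about (301,207)), and the gripper is close behind it, not yet touching. I'll keep feeling forward slowly.

Run:
```python
from h import *
from workcell import *
T=dict(t=32); yaw=-.114; x=.588
for y in np.arange(.040,.005,-.003):
    bot.servo_line(*pose(x,y,.02,yaw,**T),velocity=.03)
    o=get_obs(); f=o["wrist_force"]; print(round(y,3),round(o["time_s"],2),np.round(f,1),np.round(o["ft_torque"],2))
    if f[1]>6: break
n="side";c=vision.read_camera("scene"); np.savez("scene3.npz",f=c["frame"])
b=np.load("scene0.npz")["f"]; d=cv2.absdiff(b,c["frame"])[185:310,295:425]
print("moved px (orig->now) blue mask left edge row:",[ (lambda m:(m.any(0).argmax(), m[:,20].nonzero()[0][[0,-1]] ))((im[:,:,2].astype(int)-im[:,:,0]>50)[190:310,290:430]) for im in(b,c["frame"])])
```

```text
0.04 10.35 [-0.  -0.5  0.2] [ 0.29 -0.01  0.03]
0.037 10.6 [0.4 0.2 1.1] [ 0.34 -0.08 -0.04]
0.034 10.85 [-1.1  9.1  0.7] [ 1.23  0.21 -0.34]
moved px (orig->now) blue mask left edge row: [(np.int64(10), array([ 6, 23])), (np.int64(9), array([ 6, 24]))]
```

Run:
```python
from h import *
from workcell import *
c=vision.read_camera("wrist"); f=c["frame"][:,:,::-1].copy()
cal=(c["intrinsics"],np.array(c["dist"]),np.array(c["view"])); np.savez("wrist3.npz",f=f,K=cal[0],d=cal[1],V=cal[2])
o=get_obs();R=Ro.from_quat(o["orientation"]).as_matrix(); p=np.array(o["position"]); tip=p+R@[0,.017,0]
print("tip",tip, proj(cal,tip))
q=(.6112,.0092,-.1141);M=Ro.from_euler('z',q[2]).as_matrix()
P=[M@[a,.045,z]+[q[0],q[1],0] for z in(0,.15) for a in(-.125,.125)]
print(proj(cal,P).round(0)); 
for u in proj(cal,P+[tip]): cv2.circle(f,tuple(int(v) for v in np.clip(u,-999,2999)),5,(0,0,255),2)
cv2.imwrite("pics/wrist3.png",f)
```

```text
tip [0.5882337  0.03560947 0.01990326] [[319.13685579 279.64351017]]
[[134. 226.]
 [596. 226.]
 [ -7. 592.]
 [775. 567.]]
```

View pics/wrist3.png

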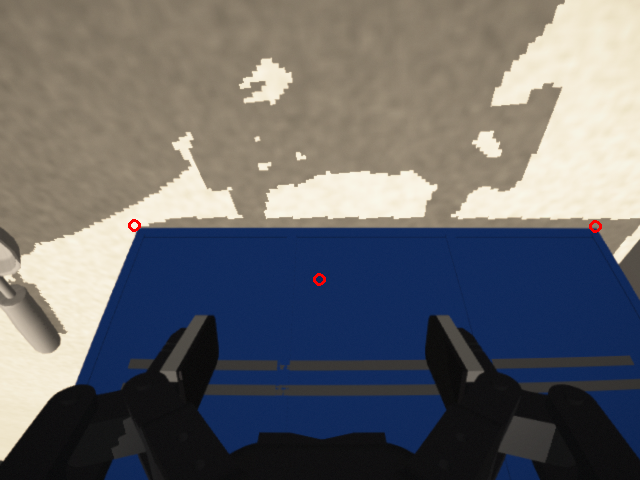

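Run:
```python
from h import *
from workcell import *
cal=load("wrist3.npz"); o=get_obs();R=Ro.from_quat(o["orientation"]).as_matrix(); p=np.array(o["position"])
K,d,V=cal; c=R.T@(-V[:3,:3].T@V[:3,3]-p)
for uv in[(198,318),(214,318),(163,380),(215,375),(430,318),(320,440)]:
    q=cv2.undistortPoints(np.array([[uv]],float),K,d)[0,0]; r=R.T@V[:3,:3].T@np.array([*q,1])
    print(uv,[(z,(c+r*(z-c[2])/r[2]).round(3)) for z in(-.0425,-.057) if abs(r[2])>.02], r.round(2))
q=(.6112,.0092,-.1141);M=Ro.from_euler('z',q[2]).as_matrix(); Ri=R.T
for z in(.0,.03,.05,.08,.1,.15):
    P=M@[-.02,.045,z]+[q[0],q[1],0]; print(z,(R.T@(P-p)).round(3),proj(cal,P)[0].round())
```

```text
(198, 318) [(-0.0425, array([-0.016, -0.051, -0.043])), (-0.057, array([ 0.006, -0.013, -0.057]))] [ 0.52  0.88 -0.34]
(214, 318) [(-0.0425, array([-0.006, -0.033, -0.043])), (-0.057, array([ 0.02 ,  0.01 , -0.057]))] [ 0.52  0.88 -0.29]
(163, 380) [(-0.0425, array([-0.015, -0.082, -0.042])), (-0.057, array([ 0.008, -0.055, -0.057]))] [ 0.68  0.82 -0.44]
(215, 375) [(-0.0425, array([ 0.017, -0.04 , -0.043])), (-0.057, array([ 0.05 ,  0.001, -0.057]))] [ 0.67  0.83 -0.29]
(430, 318) [(-0.0425, array([-0.159, -0.296, -0.043])), (-0.057, array([-0.185, -0.339, -0.057]))] [0.52 0.88 0.3 ]
(320, 440) [] [ 0.84  0.77 -0.  ]
0.0 [-0.029  0.023  0.006] [330. 226.]
0.03 [-0.013 -0.003  0.006] [331. 272.]
0.05 [-0.002 -0.02   0.006] [332. 310.]
0.08 [ 0.014 -0.045  0.006] [333. 377.]
0.1 [ 0.024 -0.062  0.006] [334. 431.]
0.15 [ 0.05  -0.105  0.006] [337. 613.]
```

Run:
```python
from h import *
S=load("scene0.npz"); p,q=pose(.605,.085,.16,-.114,32); R=Ro.from_quat(q).as_matrix()
for y in(.017,.004,-.01,-.035): print(y,proj(S,[p+R@[0,y,z] for z in(-.05,.05)]).round())
f=cv2.imread("pics/scene1.png")[90:215,330:440]
print(p); cv2.imwrite("pics/z1.png",cv2.resize(f,None,fx=4.8,fy=4.8,interpolation=cv2.INTER_CUBIC))
```

```text
0.017 [[356. 182.]
 [394. 205.]]
0.004 [[358. 177.]
 [396. 200.]]
-0.01 [[360. 171.]
 [399. 194.]]
-0.035 [[364. 161.]
 [403. 183.]]
[0.60602476 0.09395015 0.17441682]
```

View pics/z1.png

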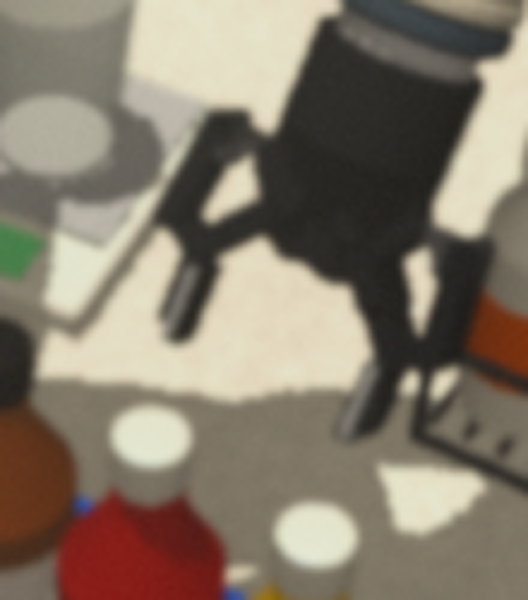

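The wrist and scene views agree: the crate pose was right. The open fingertips actually stand about 35 mm behind the TCP, not 17 mm ahead. That puts the contact at about 70 mm, which is too high, so I'll back off, lower the tool with the corrected tip and push.

```bash
cat >> h.py <<'E'
TIP=-.035
def pose2(x,y,z,yaw,t=38):
    p,q=pose(x,y,z,yaw,t); ty=Ro.from_quat(q).as_matrix()[:,1]
    return p+(.017-TIP)*ty, q
E
python3 - <<'E'
from h import *
from workcell import *
def st(s):
    o=get_obs(); f=np.array(o["wrist_force"]); print(s,round(o["time_s"],2),np.round(f,1),np.round(o["ft_torque"],2)); return f
yaw=-.114;x=.595
bot.servo_line(*pose2(x,.085,.07,yaw),velocity=.1); st("back")
bot.servo_line(*pose2(x,.085,.04,yaw),velocity=.1); st("down")
bot.servo_line(*pose2(x,.085,.026,yaw),velocity=.05); f=st("low")
if np.linalg.norm(f)<5:
    bot.servo_line(*pose2(x,.072,.026,yaw),velocity=.06)
    for y in np.arange(.068,.03,-.004):
        bot.servo_line(*pose2(x,y,.026,yaw),velocity=.04); f=st(round(y,3))
        if y<.052: break
c=vision.read_camera("wrist"); cv2.imwrite("pics/wrist4.png",c["frame"][:,:,::-1])
E
```

```text
back 11.32 [ 0.4 -0.4 -0.6] [ 0.32 -0.   -0.06]
down 11.78 [ 0.5  0.6 -0.3] [ 0.31 -0.03 -0.01]
low 12.21 [-0.2  0.2 -0.4] [ 0.28 -0.03  0.02]
0.068 12.82 [ 0.8  0.1 -0.2] [ 0.27 -0.    0.01]
0.064 13.07 [-0.7  0.1 -0.7] [ 0.33 -0.05 -0.01]
0.06 13.32 [-1.   5.2  1.1] [ 0.82  0.07 -0.13]
0.056 13.57 [-1.6 11.2  2.3] [ 1.37  0.23 -0.26]
0.052 13.82 [-1.  13.5  2.7] [ 1.64  0.21 -0.18]
```

View pics/wrist4.png

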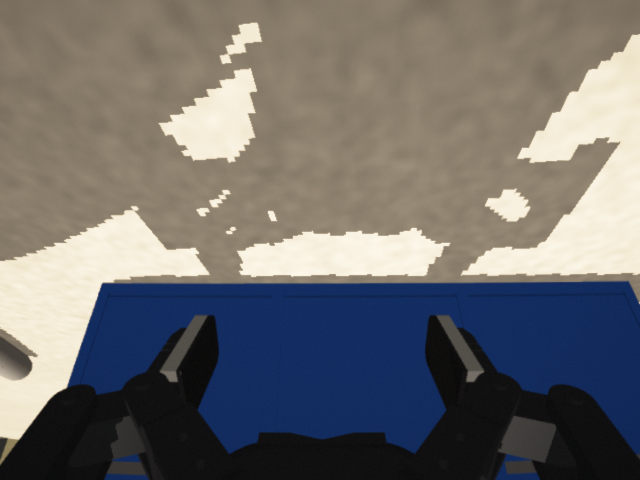

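Wrist view: the crate's bottom edge is at row ~283 and parallel to the fingers, with the tips (row ~318) low on the wall. Contact came where predicted and the crate slides at about 13 N. Continuing the push while turning the yaw to 0.

Run:
```python
from h import *
from workcell import *
x=.595
def go(y,yaw,v):
    bot.servo_line(*pose2(x,y,.026,yaw),velocity=v)
    o=get_obs(); f=np.array(o["wrist_force"]); print(round(y,3),round(o["time_s"],2),np.round(f,1),np.round(o["ft_torque"],2)); return f
y=.052
while y>-.145:
    y-=.02; f=go(y,-.114*np.clip((y+.11)/.16,0,1),.06)
    if f[1]>40 or abs(f[2])>20: print("stop");break
else:
    while y>-.19:
        y-=.003; f=go(y,0,.03)
        if f[1]>30: break
for n in("scene","wrist"):
    c=vision.read_camera(n); cv2.imwrite(f"pics/{n}5.png",c["frame"][:,:,::-1])
b=cv2.imread("pics/scene5.png")[150:480,100:470]; w=cv2.imread("pics/wrist5.png")
cv2.imwrite("pics/m5.png",np.hstack([cv2.resize(b,(400,357)),cv2.resize(w,(400,357))]))
```

```text
0.032 14.36 [0.8 8.3 0.2] [ 1.36 -0.01  0.21]
0.012 14.84 [ 1.4  8.6 -0. ] [1.23 0.   0.29]
-0.008 15.32 [ 0.8  8.6 -0.1] [ 1.24 -0.05  0.3 ]
-0.028 15.81 [1.9 8.7 0.4] [ 1.29 -0.07  0.35]
-0.048 16.29 [1.7 8.  0. ] [ 1.23 -0.16  0.4 ]
-0.068 16.77 [0.7 7.6 0.1] [ 1.3  -0.14  0.39]
-0.088 17.26 [ 2.3  8.9 -0.3] [ 1.25 -0.16  0.43]
-0.108 17.74 [ 1.4  8.1 -0.8] [ 1.28 -0.21  0.48]
-0.128 18.23 [ 2.1  6.5 -0.1] [ 1.26 -0.24  0.61]
-0.148 18.71 [ 2.8  7.6 -0.5] [ 1.32 -0.29  0.61]
-0.151 18.96 [ 2.1 11.9 -0. ] [ 1.58 -0.19  0.61]
-0.154 19.21 [ 2.1 12.9  0.4] [ 1.68 -0.2   0.54]
-0.157 19.46 [ 1.6 14.1  1.5] [ 1.74 -0.11  0.6 ]
-0.16 19.71 [ 2.1 13.1  2. ] [ 1.74 -0.09  0.56]
-0.163 19.96 [ 1.8 13.3  1.5] [ 1.75 -0.15  0.59]
-0.166 20.21 [ 2.2 12.7  1.3] [ 1.72 -0.16  0.59]
-0.169 20.46 [ 1.8 13.4  1.6] [ 1.71 -0.18  0.58]
-0.172 20.71 [ 1.7 20.6  3.3] [2.31 0.03 0.11]
-0.175 20.96 [-0.8 40.4 11.1] [ 3.88  0.75 -0.67]
```

View pics/m5.png

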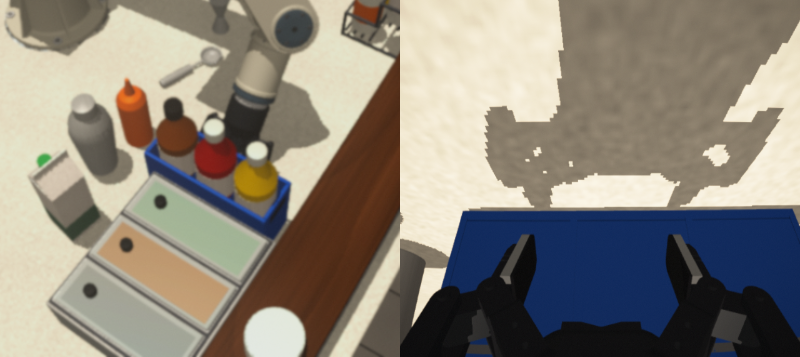

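The scene shows the crate against the station, with its bottles upright. The force rose to 40 N at contact. I'll measure the bottom edge from the wrist picture.

Run:
```python
from h import *
from workcell import *
c=vision.read_camera("wrist"); f=c["frame"].astype(int); cal=(c["intrinsics"],np.array(c["dist"]),np.array(c["view"]))
m=(f[:,:,2]-f[:,:,0]>40)
P=np.array([bp(cal,(u,m[200:,u].argmax()+200),0) for u in range(115,620,8)])
k=np.polyfit(P[:,0],P[:,1],1); print("yaw",k[0],"edge y@mid",np.polyval(k,P[:,0].mean()),"resid",np.abs(np.polyval(k,P[:,0])-P[:,1]).max())
row=320; cols=m[row].nonzero()[0]; print("cols",cols[[0,-1]]); r0=[m[:,u].any() for u in(90,100,110,630,639)]; print(r0)
for u in((99,285),(635,280)): print(bp(cal,u,0).round(4))
```

```text
yaw 0.0026862274190734537 edge y@mid -0.1758671964417524 resid 0.0007005282267111557
cols [ 89 639]
[np.True_, np.True_, np.True_, np.True_, np.True_]
[ 0.4944 -0.1773  0.    ]
[ 0.749  -0.1748  0.    ]
```

Crate yaw is 0.003 rad and its near side is at y = −0.266, matching the station side at −0.267. Its x offset from the station is about 0.04 m. Retracting now, then checking.

Run:
```python
from h import *
from workcell import *
x=.595
bot.servo_line(*pose2(x,-.165,.026,0),velocity=.03)
bot.servo_line(*pose2(x,-.07,.03,0),velocity=.1)
bot.servo_line(*pose2(x,0.0,.25,0),velocity=.2)
bot.dwell(.5); o=get_obs(); print(o["time_s"],np.round(o["wrist_force"],1))
for n in("scene","wrist"):
    c=vision.read_camera(n); cv2.imwrite(f"pics/{n}6.png",c["frame"][:,:,::-1])
f=c["frame"].astype(int); cal=(c["intrinsics"],np.array(c["dist"]),np.array(c["view"]))
m=(f[:,:,2]-f[:,:,0]>40); us=[u for u in range(640) if m[:,u].sum()>15]; print(us[0],us[-1])
P=np.array([bp(cal,(u,m[:,u].argmax()),0) for u in range(us[0]+10,us[-1]-10,6)])
k=np.polyfit(P[:,0],P[:,1],1); print("yaw",k[0],"y mid",np.polyval(k,P[:,0].mean()),np.abs(np.polyval(k,P[:,0])-P[:,1]).max(),P[[0,-1],0])
b=cv2.imread("pics/scene6.png"); w=cv2.imread("pics/wrist6.png")
cv2.imwrite("pics/m6.png",np.hstack([cv2.resize(b[150:480,100:470],(400,357)),cv2.resize(w,(400,357))]))
```

```text
24.5 [ 0.7 -0.   0.3]
219 473
yaw 0.01621318695784306 y mid -0.18292402200335506 0.0915444341509514 [0.46563138 0.77949486]
```

View pics/m6.png

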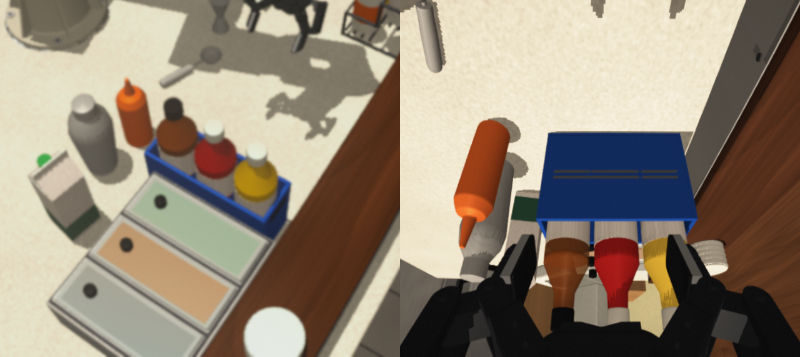

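Final view: the crate is flush along the station with its bottles upright, and the arm is clear (force about 0). The last edge fit was spoiled by the slanted end columns, so I'll redo it on the inner columns and hand in if it's good.

Run:
```python
from h import *
from workcell import *
c=vision.read_camera("wrist"); f=c["frame"].astype(int); cal=(c["intrinsics"],np.array(c["dist"]),np.array(c["view"]))
m=(f[:,:,2]-f[:,:,0]>40)
P=np.array([bp(cal,(u,m[150:,u].argmax()+150),0) for u in range(245,452,6)])
k=np.polyfit(P[:,0],P[:,1],1); y=np.polyval(k,.62); print("yaw",k[0],"y",y,np.abs(np.polyval(k,P[:,0])-P[:,1]).max(), bp(cal,(237,213),0),bp(cal,(458,213),0))
if abs(k[0])<.03 and -.183<y<-.168: hand_in(); print("handed in")
```

```text
yaw -0.005099759672639508 y -0.17748536883438792 0.010585631296349818 [ 0.48356482 -0.24266913  0.        ] [ 0.77819419 -0.24185531  0.        ]
the job is handed in; nothing more can be done
handed in
```

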